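Set the stock tags on the bicycle bench

TASK

Each parts bin has a hinged tag on the board in front of it, green on one face and red on the other, and it counts as showing the face that is turned up. With a fingertip, gently push over the tags that are wrong, so that only the two full bins show green and the empty and nearly empty ones show red. Leave the tags that are already right as they are, pinch or pick up nothing, and do not disturb the other things on the bench.

Things in the scene. Friction and masses are not known exactly. Their poses are not given: they have to be found in the camera images.
- tag_a (a joint): hinge angle of tag a, rad: 0 upright; +0.75 leaning to its left stop (stand's +y), where its GREEN face is the upper one; -0.75 leaning to its right stop (stand's -y), where its RED face is the upper one. Loose hinge, no spring: once past upright the tag falls to the other stop by its own weight (25 g)
- stand_a: fixed steel bracket of tag a on the tag board, 82 x 30 mm, with two posts 21 mm high at x = +-36 mm; origin at the middle of its underside, 60 mm above the bench. The hinge runs along its x axis, 14 mm above the origin. The tag is a plate 60 mm wide (along x) and 4 mm thick, from 2 to 55 mm out from the hinge. Stands are 125 mm apart in a row along y; the tag belongs to the bin straight behind it (stand's +x)
- edge_a (a point): middle of the free edge of tag a (a black bead 6 mm thick), 52 mm from the hinge; it moves with the tag
- tag_b (a joint): hinge angle of tag b, rad: 0 upright; +0.75 leaning to its left stop (stand's +y), where its GREEN face is the upper one; -0.75 leaning to its right stop (stand's -y), where its RED face is the upper one. Loose hinge, no spring: once past upright the tag falls to the other stop by its own weight (25 g)
- stand_b: fixed steel bracket of tag b on the tag board, 82 x 30 mm, with two posts 21 mm high at x = +-36 mm; origin at the middle of its underside, 60 mm above the bench. The hinge runs along its x axis, 14 mm above the origin. The tag is a plate 60 mm wide (along x) and 4 mm thick, from 2 to 55 mm out from the hinge. Stands are 125 mm apart in a row along y; the tag belongs to the bin straight behind it (stand's +x)
- edge_b (a point): middle of the free edge of tag b (a black bead 6 mm thick), 52 mm from the hinge; it moves with the tag
- tag_c (a joint): hinge angle of tag c, rad: 0 upright; +0.75 leaning to its left stop (stand's +y), where its GREEN face is the upper one; -0.75 leaning to its right stop (stand's -y), where its RED face is the upper one. Loose hinge, no spring: once past upright the tag falls to the other stop by its own weight (25 g)
- stand_c: fixed steel bracket of tag c on the tag board, 82 x 30 mm, with two posts 21 mm high at x = +-36 mm; origin at the middle of its underside, 60 mm above the bench. The hinge runs along its x axis, 14 mm above the origin. The tag is a plate 60 mm wide (along x) and 4 mm thick, from 2 to 55 mm out from the hinge. Stands are 125 mm apart in a row along y; the tag belongs to the bin straight behind it (stand's +x)
- edge_c (a point): middle of the free edge of tag c (a black bead 6 mm thick), 52 mm from the hinge; it moves with the tag
- tag_d (a joint): hinge angle of tag d, rad: 0 upright; +0.75 leaning to its left stop (stand's +y), where its GREEN face is the upper one; -0.75 leaning to its right stop (stand's -y), where its RED face is the upper one. Loose hinge, no spring: once past upright the tag falls to the other stop by its own weight (25 g)
- stand_d: fixed steel bracket of tag d on the tag board, 82 x 30 mm, with two posts 21 mm high at x = +-36 mm; origin at the middle of its underside, 60 mm above the bench. The hinge runs along its x axis, 14 mm above the origin. The tag is a plate 60 mm wide (along x) and 4 mm thick, from 2 to 55 mm out from the hinge. Stands are 125 mm apart in a row along y; the tag belongs to the bin straight behind it (stand's +x)
- edge_d (a point): middle of the free edge of tag d (a black bead 6 mm thick), 52 mm from the hinge; it moves with the tag
- bin_nuts: FULL bin, heaped to the rim with steel nuts; fixed yellow open bin 160 (x) x 100 (y) x 75 mm high, origin at the centre of its underside on the bench, 135 mm behind (+x) the stand of its tag
- bin_pads: FULL bin, heaped to the rim with black brake pads; fixed yellow open bin 160 (x) x 100 (y) x 75 mm high, origin at the centre of its underside on the bench, 135 mm behind (+x) the stand of its tag
- bin_few: nearly empty bin: three nuts on its bare floor, so NOT full; fixed yellow open bin 160 (x) x 100 (y) x 75 mm high, origin at the centre of its underside on the bench, 135 mm behind (+x) the stand of its tag
- bin_bare: empty bin, so NOT full; fixed yellow open bin 160 (x) x 100 (y) x 75 mm high, origin at the centre of its underside on the bench, 135 mm behind (+x) the stand of its tag
- board: the tag board: fixed blue block with a metal top, 120 (x) x 510 (y) x 60 mm high, origin at the centre of its underside; the tag stands are in a row 20 mm behind (+x of) its middle line
- bearing: bystander, not to be moved: loose steel bearing ring, 32 mm across, 10 mm high, on the near ledge of the board; origin at its underside
- bar_end: bystander, not to be moved: loose orange plug, 20 mm across, 22 mm high, on the near ledge of the board; origin at its underside
- lube: bystander, not to be moved: green bottle, 52 mm across, 150 mm high, left of the board; origin at its underside
- spray: bystander, not to be moved: red can, 62 mm across, 190 mm high, right of the board; origin at its underside
- driver: bystander, not to be moved: screwdriver lying to the left
- mug: bystander, not to be moved: blue mug, 80 mm across, 95 mm high, to the right; origin at its underside
Mind the look-alikes: they are no part of the job. What is shaped like the bin_few but pink is not meant.

How it is judged:
By the outcome, as a careful person would: the job done as asked, in the order asked, and still so for the second after the job is handed in, with the robot touching nothing.
It also fails if it takes over 51 s, if anything falls off the work surface, if the arm or the gripper's body presses on something with over 40 N, if the wrist force passes 120 N, or if a joint passes its speed limit or range.

ROBOT

A 7-joint arm with a two-finger parallel gripper is mounted at the origin on the work surface. World frame = base frame: x ahead of the robot, y to its left, z up, the work surface at z = 0. Lengths are in m, angles in degrees, forces in N, time in s.
With the tool pointing down it reaches from about 0.425 to 0.925 m from the base axis. Payload 6.8 kg.
Tool frame: the origin (TCP) lies at the very end of the fingers, on their centre line; the grasp point (between the pads) lies 19 mm behind it; z points along the fingers, y is the line along which they close (so a half turn about z gives the same grasp; the last joint's range is limited). The gripper opens to 85 mm and grips with 20 to 120 N. Pads are 22 mm wide; open, the fingers measure 114 mm over their backs; the gripper's body (76 mm by 85 mm) begins 54 mm behind the grasp point. The pads swing forward as they close: fully open they stand 13 mm farther back than shut.
Start: joints at [-69.448, 27.33, 1.283, 89.118, -0.659, 63.558, -4.761], TCP at [0.304, 0.603, 0.206] pointing down, gripper open.
Joint ranges: [-169.35, 169.35], [-19.33, 120.38], [-80.79, 83.38], [13.8, 139.57], [-78.32, 258.32], [9.67, 109.79], [-169.56, 169.56]. Speed limits (degrees/s): [136.94, 136.94, 180, 180, 180, 180, 180].

INTERFACE

Orientations are given as a 3x3 rotation matrix whose columns are the frame's x, y, z axes.
In Python, from bench import arm, snapshot gives the robot as it stands. The module is installed in compiled form; this text tells all that it offers. Calls block until the motion is done:
- arm.move_to(position, orientation): joint-space move of the TCP to a pose.
- arm.move_l(position, attitude=None, velocity=0.15, force_limit=None): straight line of the TCP; attitude=None keeps the orientation; velocity is the mean speed in m/s. With force_limit (N) it stops when the force on the tool has changed by that much, and returns True; else False.
- arm.movej(angles): joint-space move.
- arm.move_gripper(opening, squeeze=None): finger opening in m; squeeze is the grip in N (None keeps the last); returns when the fingers have stopped.
- arm.wait(seconds).
- arm.solve_ik(position, orientation): joint angles nearest the present ones, or None.
- arm.get_obs(): the state.
- snapshot(name): name is "scene" or "top" or "wrist"; returns a dict with "img" (480x640x3 uint8, red, green, blue), "vertical_fov" (degrees; the focal length in pixels is half the picture's height over the tangent of half this angle, whatever the lens; pixels are square), "cx", "cy" (the principal point, pixels), "k1" (the pictures are not rectified: a ray, as slopes to the right and down, at radius r is drawn at 1 + k1 r^2 times it, then the intrinsics apply), "extrinsics" (4x4, takes a point from camera to world coordinates). Camera axes: x right, y down, z forward; pixel columns grow to the right and rows downward; lengths in m; the calibration is good to about 2 mm. A picture is of the moment at which its call begins. There is no depth.
A pose or a line that the arm cannot do raises arm.MotionError and nothing moves.
- arm.sign_off(): hands the job in; it is judged then, once.
The state is a dict: "t": time; "q": joint angles; "qvel": joint speeds; "effort": joint torques, N m; "tcp_pos": TCP position; "ee_rot": TCP orientation; "contact_force": force on the tool from outside, world axes, zero at the start; "moment": the same for the moment, N m; "finger_gap": finger opening in m; "gripper_force": force on a finger pad.
Only numpy, scipy, OpenCV 4.12 (cv2) and the standard library are available. Lean on these libraries where they do the work, as an engineer would, in place of code of your own. Each camera call takes 0.05 s, during which the arm holds its last target. There are 200 camera calls.

## Working session

There is one attempt and no reset: what is moved stays moved. The work goes in short steps, each a Python script; the robot and the scene stay as the last script left them, time stands still between calls to the robot, and variables do not carry over. Pictures are saved under pics/ and viewed, at most 10 in all, crops included, and the job is handed in when it is done.

```bash
mkdir -p pics; python3 - <<'E'
from bench import arm, snapshot
import cv2,pickle
d={}
for n in("scene","top"):
    s=snapshot(n);d[n]=s
    cv2.imwrite(f"pics/{n}0.png",s["img"][:,:,::-1]); print(n,s["vertical_fov"],s["cx"],s["cy"],s["k1"],s["extrinsics"].round(3).tolist() if hasattr(s["extrinsics"],'round') else s["extrinsics"])
pickle.dump(d,open("s0.pkl","wb"))
print(arm.get_obs())
E
```

```text
scene 51.81464719913888 322.49337684165806 240.2180084154244 0.02675732771125753 [[-0.549, 0.555, -0.624, 1.366], [0.836, 0.366, -0.41, 0.554], [0.001, -0.747, -0.665, 0.979], [0.0, 0.0, 0.0, 1.0]]
top 48.807460258403296 318.22600332113734 234.48442747114808 0.013115076805808118 [[-0.0, -0.995, 0.104, 0.422], [-1.0, 0.003, 0.025, -0.022], [-0.025, -0.104, -0.994, 1.229], [0.0, 0.0, 0.0, 1.0]]
{'t': 0.1, 'q': array([-69.44820515,  27.37188206,   1.27901622,  89.17187973,
        -0.65675249,  63.55749813,  -4.76078044]), 'qvel': array([ 0.03461856, -0.1069283 ,  0.05347848, -0.25239821,  0.06493173,
       -0.06164064,  0.06506414]), 'effort': array([ 5.63656053e-03, -5.97757387e+01,  1.61457270e+00, -2.81954134e+01,
        1.28987824e-02,  5.02089752e-03, -2.99480530e-05]), 'tcp_pos': array([0.30352465, 0.6022718 , 0.20491862]), 'ee_rot': array([[-8.93042924e-01,  4.49971076e-01, -6.06371978e-04],
       [ 4.49971461e-01,  8.93041636e-01, -1.52303730e-03],
       [-1.43807307e-04, -1.63298776e-03, -9.99998656e-01]]), 'contact_force': array([ 0.35019204,  0.77928254, -0.70875612]), 'moment': array([ 0.00824488, -0.0919238 ,  0.00728726]), 'gripper_force': 0.0, 'finger_gap': 0.08525345566898175}
```

View pics/top0.png

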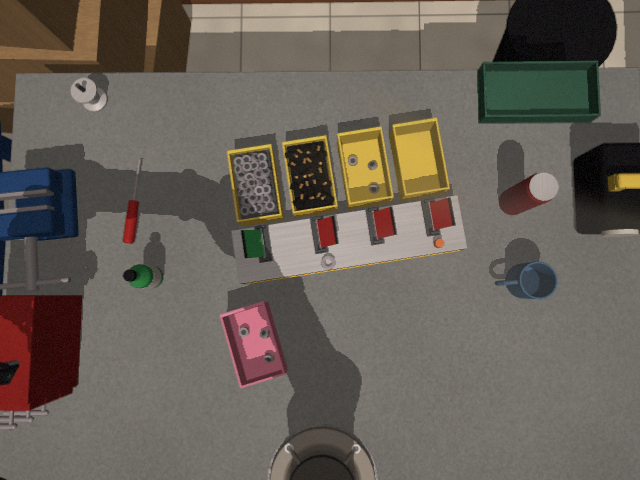

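View pics/scene0.png

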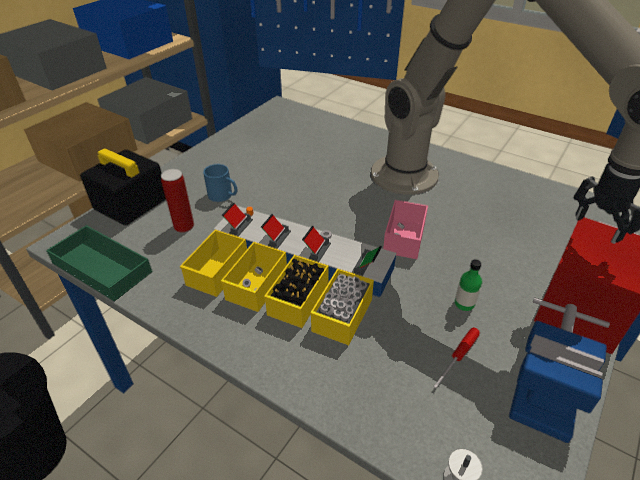

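The top view shows the tags left to right (+y to −y). The nuts tag at (253,243) is green, and the pads (326,232), few (384,223) and bare (441,213) tags are red. Only the pads tag is wrong, so it has to be pushed toward +y. Next I locate the red tags and zoom in to check.

```bash
cat > h.py <<'E'
import numpy as np, cv2
def ray(s,px,z):
    f=240/np.tan(np.radians(s["vertical_fov"])/2)
    K=np.array([[f,0,s["cx"]],[0,f,s["cy"]],[0,0,1]])
    u=cv2.undistortPoints(np.array([[px]],float),K,np.array([s["k1"],0,0,0,0]))[0,0]
    E=np.array(s["extrinsics"]); d=E[:3,:3]@[*u,1]; o=E[:3,3]
    return o+d*(z-o[2])/d[2]
def blobs(s,c,box):
    im=s["img"].astype(int); o=im.max(2)-0
    a,b=(0,1) if c=="r" else (1,0)
    m=((im[...,a]>70)&(im[...,a]>2*im[...,b])&(im[...,a]>1.4*im[...,2])).astype(np.uint8)
    n,_,st,ce=cv2.connectedComponentsWithStats(m)
    x0,y0,x1,y1=box
    return [(ce[i].round(1),st[i,4]) for i in range(1,n) if st[i,4]>60 and x0<ce[i][0]<x1 and y0<ce[i][1]<y1]
E
python3 - <<'E'
from h import *; import pickle
s=pickle.load(open("s0.pkl","rb"))["top"]
for c in "rg":
    for p,a in blobs(s,c,(230,190,470,285)): print(c,p,a,ray(s,p,.093).round(4))
cv2.imwrite("pics/crop.png",cv2.resize(s["img"][180:290,225:475,::-1],None,fx=3.2,fy=3.2,interpolation=cv2.INTER_CUBIC))
E
```

```text
r [440.7 213.8] 494 [ 0.5844 -0.2575  0.093 ]
r [383.3 222.7] 454 [ 0.5654 -0.1339  0.093 ]
r [326.1 231.7] 407 [ 0.5463 -0.0105  0.093 ]
g [253.6 243.2] 379 [0.5217 0.1464 0.093 ]
```

View pics/crop.png

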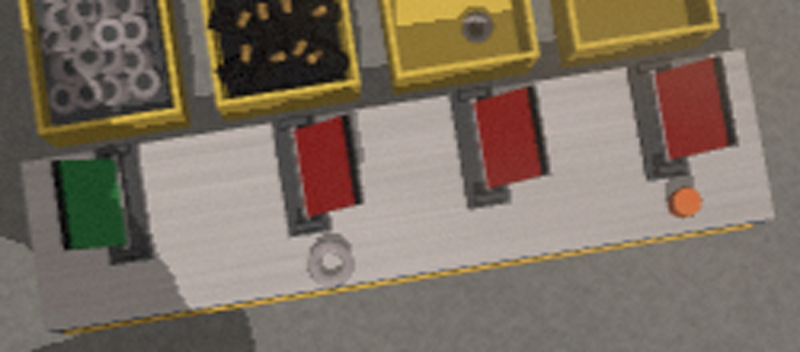

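The crop confirms that only the pads tag (crop ~(328,165)) is wrong. The bearing (330,258) and plug (685,200) sit on the near ledge, clear of the push. Now moving to push tag b toward +y.

```bash
cat > g.py <<'E'
import numpy as np
u=np.array([-.0191,.1235]);u/=np.linalg.norm(u); v=np.array([u[1],-u[0]])
H=np.array([.5463,-.0105])+.018*u
P=lambda s,z:[*(H+s*u),z]
def R(k):
    y=np.array([*(k*v),0]);z=np.array([0,0,-1.]);return np.column_stack([np.cross(y,z),y,z])
E
python3 - <<'E'
from bench import arm,snapshot
from g import *; import cv2
o=arm.get_obs(); p=o["tcp_pos"]
arm.move_l([p[0],p[1],.36]); arm.move_gripper(0.0)
q0=np.array(arm.get_obs()["q"]); best=None
for k in(1,-1):
    q=arm.solve_ik(P(-.075,.28),R(k))
    if q is not None:
        c=np.abs(q-q0).max(); print(k,np.round(q,1))
        if best is None or c<best[0]: best=(c,k)
k=best[1]; arm.move_to(P(-.075,.28),R(k))
arm.wait(.3); s=snapshot("wrist"); cv2.imwrite("pics/w1.png",s["img"][:,:,::-1])
o=arm.get_obs(); print(k,o["t"],o["tcp_pos"],P(-.075,.28),o["contact_force"],o["finger_gap"])
E
```

```text
1 [-33.2  14.8  41.4 102.1 -10.5  67.1  20.2]
-1 [ -52.8   27.    74.2  102.9  -27.4   71.4 -142.2]
1 4.9417 [ 0.55505383 -0.06670238  0.27999161] [np.float64(0.5550118137789192), np.float64(-0.06683031422494848), 0.28] [0.57032586 0.58968494 0.22102031] -0.00036069785343990164
```

View pics/w1.png

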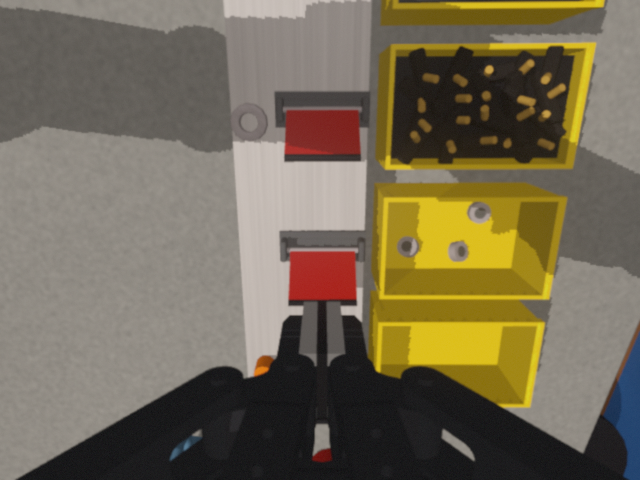

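The wrist view shows the closed fingers (~(322,310)) lined up with the tag row, with tag b at (322,133) in front along the push direction. Descending between tags b and c, then pushing.

```bash
python3 - <<'E'
from bench import arm,snapshot
from g import *; import cv2
def f(): return arm.get_obs()["contact_force"].round(2)
if arm.move_l(P(-.075,.099),velocity=.08,force_limit=5): print("hit on descent",f(),arm.get_obs()["tcp_pos"]); raise SystemExit
print(f())
for s in(-.045,-.03,-.018,-.008,.0):
    h=arm.move_l(P(s,.099),velocity=.03,force_limit=6); print(s,h,f())
    if h: break
arm.wait(.4); print(arm.get_obs()["t"],arm.get_obs()["tcp_pos"])
a=snapshot("wrist")["img"];b=snapshot("scene")["img"][190:330,170:430]
cv2.imwrite("pics/w2.png",np.hstack([cv2.resize(a,(400,300)),cv2.resize(b,(400,300))])[:,:,::-1])
E
```

```text
[-0.44  0.11  0.62]
-0.045 False [0.   1.02 0.23]
-0.03 False [ 0.58 -0.93 -0.81]
-0.018 False [0.18 0.51 0.81]
-0.008 False [-0.37  0.31 -1.3 ]
0.0 False [ 0.7   0.32 -0.15]
11.0083 [0.54356215 0.00720525 0.0989987 ]
```

View pics/w2.png

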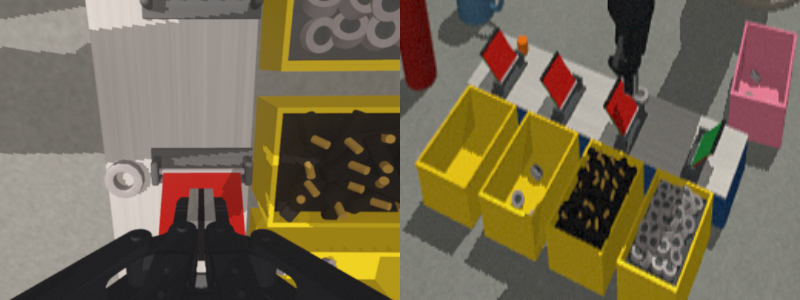

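The push met no noticeable force and tag b still reads red. A full-resolution look should show where the tip is relative to the plate.

```bash
python3 - <<'E'
from bench import arm,snapshot
import cv2,numpy as np
a=snapshot("wrist")["img"][210:390,200:440];b=snapshot("scene")["img"][215:295,270:376]
t=snapshot("top")["img"][190:270,275:381]
z=lambda i,w,h:cv2.resize(i,(w,h),interpolation=cv2.INTER_CUBIC)
cv2.imwrite("pics/w3.png",np.vstack([np.hstack([z(b,400,300),z(t,400,300)]),np.hstack([z(a,400,300),np.zeros((300,400,3),np.uint8)])])[:,:,::-1])
E
```

```text
(no output)
```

View pics/w3.png

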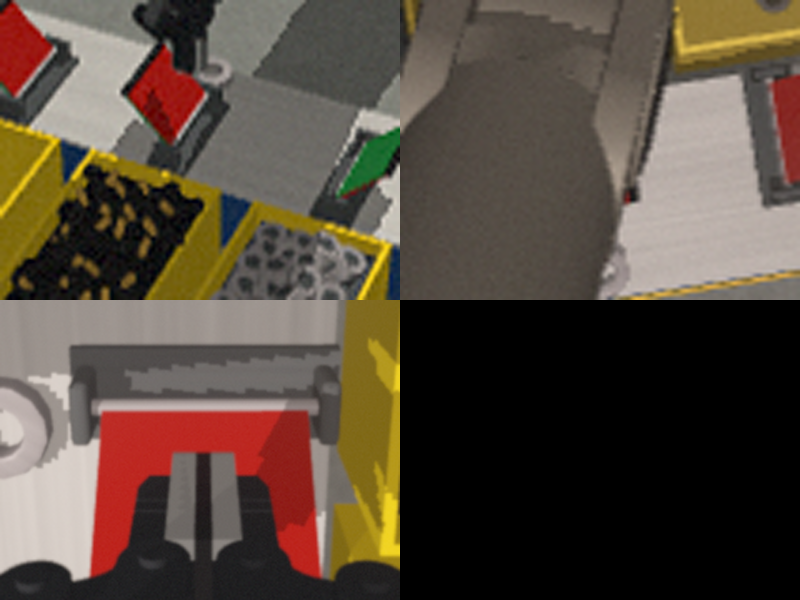

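The scene shows the finger in front of the plate on its red side, so it passed over the tag instead of catching it. I'll check the actual tip and hinge heights from the wrist view.

```bash
python3 - <<'E'
from bench import arm,snapshot
from h import *; from g import *
s=snapshot("wrist"); E=np.array(s["extrinsics"]); print(E.round(3).tolist())
def sx(p): d=p[:2]-H; return (d@u).round(4),(d@v).round(4)
print("hinge",[ (z,sx(ray(s,(326,275),z))) for z in(.064,.074,.084)])
print("tip",[(z,sx(ray(s,(322,302),z))) for z in(.09,.1,.11,.12,.13)])
t=arm.get_obs()["tcp_pos"]
def pr(p):
    c=np.linalg.inv(E)@[*p,1]; f=240/np.tan(np.radians(s["vertical_fov"])/2); a=c[:2]/c[2]; a*=1+s["k1"]*(a@a); return (f*a+[s["cx"],s["cy"]]).round(1)
print("proj tcp",pr(t),"front",pr(np.array(P(.011,t[2]))),"edge low/up",pr(np.array(P(-.0355,.112))),pr(np.array(P(0,.126))))
E
```

```text
[[0.988, 0.144, 0.046, 0.531], [0.152, -0.941, -0.304, 0.085], [-0.0, 0.307, -0.952, 0.267], [0.0, 0.0, 0.0, 1.0]]
hinge [(0.064, (np.float64(-0.0054), np.float64(0.0021))), (0.074, (np.float64(-0.0013), np.float64(0.002))), (0.084, (np.float64(0.0029), np.float64(0.0019)))]
tip [(0.09, (np.float64(-0.008), np.float64(0.0))), (0.1, (np.float64(-0.0031), np.float64(0.0))), (0.11, (np.float64(0.0018), np.float64(0.0))), (0.12, (np.float64(0.0067), np.float64(0.0))), (0.13, (np.float64(0.0116), np.float64(-0.0)))]
proj tcp [322.  294.5] front [322. 271.] edge low/up [322.1 382.7] [322.  325.4]
```

The hinge fits to about 2 mm, but the fingertip is really higher than the TCP implies. I'll back off over the tag, calibrate the tip height with a soft touch on the bare board, then push lower.

```bash
python3 - <<'E'
from bench import arm,snapshot
from g import *; import cv2
ob=arm.get_obs
arm.move_l(P(0,.17),velocity=.1); arm.move_l(P(-.08,.17),velocity=.1)
arm.move_l(P(-.08,.09),velocity=.08,force_limit=5)
h=arm.move_l(P(-.08,.064),velocity=.02,force_limit=4); print(h,ob()["tcp_pos"],ob()["contact_force"],ob()["t"])
a=snapshot("wrist")["img"];b=snapshot("scene")["img"][215:295,270:376]
z=lambda i,w,h:cv2.resize(i,(w,h),interpolation=cv2.INTER_CUBIC)
cv2.imwrite("pics/w4.png",np.hstack([z(a,400,300),z(b,400,300)])[:,:,::-1])
E
```

```text
False [ 0.5558809  -0.07176703  0.06412111] [ 1.05276352 -0.45835036  0.09760177] 15.7167
```

View pics/w4.png

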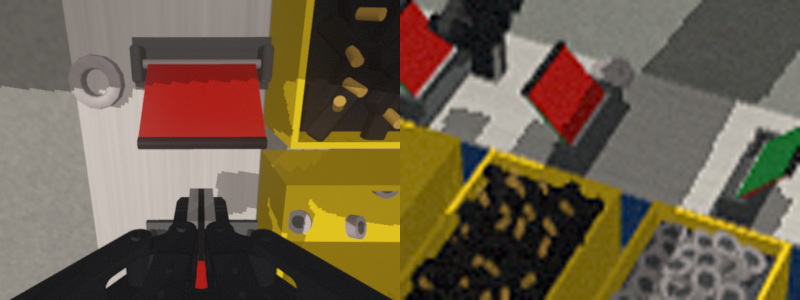

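No touch at TCP z 0.064, and the earlier pass cleared the 0.112–0.115 edge at TCP z 0.099. So the tip is at least 13 mm above the TCP. The wrist view shows tag b intact at (200,100) ahead of the fingers at (200,195). I'll push at z = 0.072, which puts the tip around 0.087–0.102.

```bash
python3 - <<'E'
from bench import arm,snapshot
from g import *; import cv2
ob=arm.get_obs
arm.move_l(P(-.08,.072),velocity=.05)
for s in(-.05,-.035,-.02,-.01,.0,.006):
    h=arm.move_l(P(s,.072),velocity=.035,force_limit=6); print(s,h,ob()["contact_force"].round(2))
    if h: break
arm.wait(.3); print(ob()["t"])
a=snapshot("wrist")["img"];b=snapshot("scene")["img"][215:295,270:376]
z=lambda i,w,h:cv2.resize(i,(w,h),interpolation=cv2.INTER_CUBIC)
cv2.imwrite("pics/w5.png",np.hstack([z(a,400,300),z(b,400,300)])[:,:,::-1])
E
```

```text
-0.05 False [-0.51 -0.39  0.33]
-0.035 False [ 0.25 -0.06  0.71]
-0.02 False [-0.73 -0.42  0.34]
-0.01 False [-0.2  -0.26  0.44]
0.0 False [ 0.41 -0.26 -0.1 ]
0.006 False [ 0.2   0.74 -0.03]
19.775
```

View pics/w5.png

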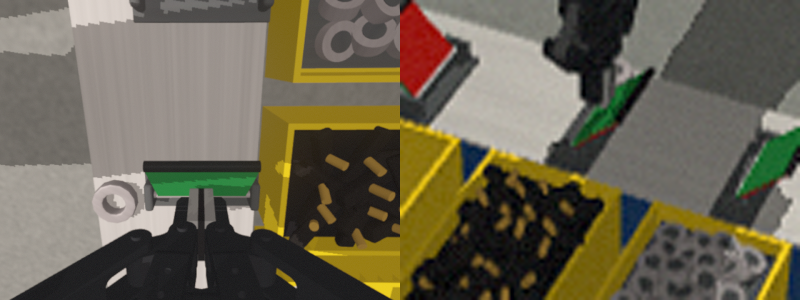

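Tag b now shows green, leaning to its +y stop at (200,180). I'll back away toward −y, lift, and verify.

```bash
python3 - <<'E'
from bench import arm,snapshot
from g import *; from h import *
arm.move_l(P(-.03,.072),velocity=.08); arm.move_l(P(-.04,.3),velocity=.15)
arm.move_l([.45,-.05,.36],velocity=.15); arm.move_to([.304,.603,.36],arm.get_obs()["ee_rot"])
arm.wait(.5); s=snapshot("top"); print(arm.get_obs()["t"])
for c in "rg":
    for p,a in blobs(s,c,(230,190,470,285)): print(c,p,a)
cv2.imwrite("pics/fin.png",cv2.resize(s["img"][100:300,200:480,::-1],None,fx=2.5,fy=2.5))
E
```

```text
26.0167
r [440.7 213.8] 498
r [383.3 222.7] 454
g [310.4 234. ] 385
g [253.4 242.8] 397
```

View pics/fin.png

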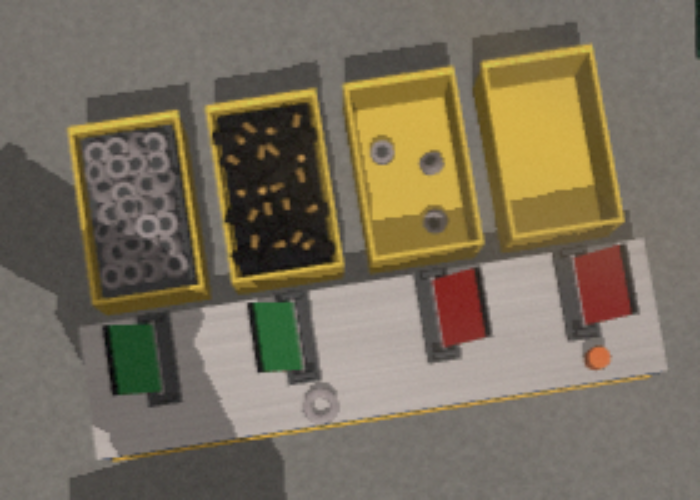

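The final view shows the nuts and pads tags green and the few and bare tags red. The bearing and plug have not moved.

```bash
python3 -c "
from bench import arm
print(arm.sign_off())"
```

```text
the job is handed in; nothing more can be done
None
```

The job is handed in at about 26 s: I pushed over only the brake-pads tag (the first push passed above it, the second turned it), so the nuts and pads bins show green and the nearly empty and empty bins show red.

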